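# Nudge the cutting template onto the pins of the pin board

## Robot

A 6-joint arm with a two-finger parallel gripper is mounted at the origin on the work surface. World frame = base frame: x ahead of the robot, y to its left, z up, the work surface at z = 0. Lengths are in m, angles in degrees, forces in N, time in s.
With the tool pointing down it reaches from about 0.3 to 0.75 m from the base axis. Payload 8.5 kg.
Tool frame: the origin (TCP) lies between the finger pads; the fingertips stand ahead of it and the grasp point (between the pads) lies 8 mm behind it (env.tcp_to_tips is the z of the fingertips in the tool frame, in m); z points along the fingers, x is the direction in which the jaws open and shut, and the axes are right-handed (so a half turn about z gives the same grasp; the last joint's range is limited). The gripper opens to 85 mm and grips with 20 to 120 N. Pads are 22 mm wide; open, the fingers measure 114 mm over their backs; the gripper's body (76 mm by 85 mm) begins 54 mm behind the grasp point. The pads swing forward as they close: fully open they stand 13 mm farther back than shut.
Start: joints at [51.263, 21.807, 74.336, -0, 83.858, -12.336], TCP at [0.245, 0.493, 0.242] pointing down, gripper open.
Joint ranges: [-178.18, 178.18], [-50.72, 133.34], [12.68, 142.11], [-81.47, 261.47], [9.98, 163.14], [-165.26, 165.26]. Speed limits (degrees/s): [136.94, 136.94, 180, 180, 180, 180].

## Interface

Orientations are given as a 3x3 rotation matrix whose columns are the frame's x, y, z axes.
In Python, from rig import observe, viewer, env gives the robot as it stands.
- The arm moves only by the tool jog_arm, never from a script. Its arguments are lists of equal length, an entry for each row: "dr": the turn, a rotation vector about the tool's x, y, z in rad, a list of three; "slide": the shift along the tool's x, y, z in m, a list of three; "gripper": the opening, from -1 (shut) to 1 (fully open), so that 0 is half open. In form: {"dr": [[rx, ry, rz], ...], "slide": [[dx, dy, dz], ...], "gripper": [gripper, ...]}. A call has exactly 10 rows; each row shifts and turns the commanded pose from where the row before left it, along the tool's axes as they then stand; what a row does not reach is not made up. A row lasts 1/10 s, in which the tool goes at most 50 mm and 8.59 degrees, less where a joint would pass 70% of its speed; a pose out of reach is approached as far as the arm can. A call is refused whole if a number of a shift passes 0.05 or a number of a turn 0.15, either way. A call with a gripper value outside its range is refused whole. The fingers move at their own pace and stop on an object; "force" is the grip in N (left out, the last holds). Time passes only in rows, so rows that do not move let the fingers close, or fill a call up. It gives the time, the measured TCP pose, the force and the opening at its end, in the units of the state.
- observe(): the state, without advancing time (a new reading comes with each control period).
- viewer.get_image(name): name is "side" or "top"; returns a dict with "pixels" (400x640x3 uint8, blue, green, red), "camera_matrix" (3x3 intrinsics, pixels), "R" (3x3) and "t" (3): a world point X has camera coordinates R X + t. Camera axes: x right, y down, z forward; pixel columns grow to the right and rows downward; lengths in m; the calibration is good to about 2 mm. A picture is of the moment at which its call begins. There is no depth.
- env.close_job(): hands the job in, once; it reports no verdict.
The state is a dict: "time_s": time; "q": joint angles; "qvel": joint speeds; "joint_efforts": joint torques, N m; "position": TCP position; "tool_rot": TCP orientation; "ft_force": force on the tool from outside, world axes, zero at the start; "wrist_torque": the same for the moment, N m; "grip_width": finger opening in m.
Only numpy, scipy, OpenCV 4.12 (cv2) and the standard library are available. Lean on these libraries where they do the work, as an engineer would, in place of code of your own. Each camera call takes 0.05 s, during which the arm holds its last target.

## Task

The orange see-through cutting template has been laid roughly on the dark pin board and is perched on the tips of the two steel pins. With your fingertips nudge it sideways, gently and without picking it up, until both its holes drop over the pins and it lies flat on the board. Leave the glue stick, paint jar, tumbler and wooden box as they stand.

Things in the scene. Friction and masses are not known exactly. Their poses are not given: they have to be found in the camera images.
- board: Level plywood board screwed to the table, 300 (its x) x 420 (its y) x 18 mm, dark blue cutting mat on top. Origin: centre of the underside, z up; the top face is 18 mm higher. Two steel pins stand near its -x long edge (towards the robot at yaw 0), 150 mm apart along y. A white printed outline, 150 x 212 mm, centred on it, marks the template's place; a thin cream sheet lies inside.
- pin_left (a point): Axis of the pin on the board's +y side, at the height of the board's top face; in the board's frame x -54, y +75, z 18 mm. Both pins: 10 mm in diameter for the lower 5 mm, then a cone up to a flat tip 4.4 mm across, 9 mm above the board's top face. The round hole belongs here.
- pin_right (a point): Axis of the pin on the board's -y side, at the height of the board's top face; in the board's frame x -54, y -75, z 18 mm. The slotted hole belongs here.
- template: Rigid see-through orange acrylic plate, 148 (its x) x 210 (its y) x 6 mm, about 0.2 kg, white engraved lines along its border. Origin: centre of the underside, z up out of its top face. Two holes near its -x long edge; four knife slots 4 mm wide, too narrow for a finger. Seated, its origin is at the centre of the board's top face, axes parallel, and the pin tips stand 3 mm out of its top face.
- template_pin_edge (a point): Middle of the template's -x long edge, underside (x -74, y 0, z 0 in its frame). At the start the plate's centre is 10 to 30 mm too far to the board's -x, up to 20 mm off to either side in y and turned up to 9 degrees; it rests on both pin tips and on its +x edge, so this edge is 12 to 14 mm above the board. It slides when an edge is pushed with a few newtons.
- template_plain_edge (a point): Middle of the template's +x long edge, underside (x +74, y 0, z 0 in its frame). At the start it touches the board; the plate slopes down towards it by about 5 degrees. Pushed some 20 mm too far to the board's +x the plate would slip off the pins.
- round_hole (a point): Centre of the round hole, 12.5 mm in diameter, at the plate's underside; in the template's frame at x -54, y +75, z 0 mm. Belongs on pin_left. A hole starts to drop over its pin by itself once its centre is within about 3 mm of the pin's axis (for the slot, measured along the template's x) and is then guided down by the pin's cone.
- slot_hole (a point): Centre of the slotted hole, 12.5 mm along the template's x and 18.5 mm along its y, at the plate's underside; in the template's frame at x -54, y -75, z 0 mm. Belongs on pin_right.
- glue_stick: Red and white glue stick standing loose on one of the board's two +x corners, 28 mm in diameter, 90 mm tall. Origin: centre of the foot. Not to be disturbed.
- paint_jar: Small green-labelled jar with a white cap standing loose on the other +x corner of the board, 44 mm in diameter, 62 mm tall. Origin: centre of the foot. Not to be disturbed.
- tumbler: Teal travel tumbler with a black lid standing loose on the table beyond the board's +y end, 86 mm in diameter, 164 mm tall. Origin: centre of the foot. Not to be disturbed.
- keepsake_box: Open wooden box with coloured paper panels, standing loose on the table beyond the board's -y end, 110 x 150 x 50 mm. Origin: centre of the underside. Not to be disturbed.

How it is judged:
By the outcome, as a careful person would: the job done as asked, in the order asked, and still so for the second after the job is handed in, with the robot touching nothing.
It also fails if it takes over 72 s, if anything falls off the work surface, if the arm or the gripper's body presses on something with over 40 N, if the wrist force passes 120 N, or if a joint passes its speed limit or range.

## Working session

There is one attempt and no reset: what is moved stays moved. The work goes in short steps, Python scripts to look and compute and a tool call to move; the robot and the scene stay as the last step left them, time stands still between calls to the robot, and variables do not carry over. Pictures are saved under pics/ and viewed, and the job is handed in when it is done.

Besides the shell and the picture viewer there is one more tool, called after "Call:" as name(argument=value, ...) on one line, values as JSON. jog_arm: Moves the arm, as the interface text tells. Its arguments: {"type":"object","properties":{"dr":{"type":"array","items":{"type":"array","items":{"type":"number"}}},"slide":{"type":"array","items":{"type":"array","items":{"type":"number"}}},"gripper":{"type":"array","items":{"type":"number"}},"force":{"type":"number"}},"required":["dr","slide","gripper"]}

```bash
ls; mkdir -p pics
python3 - <<'E'
from rig import observe, viewer, env
import cv2
s=observe(); print(s, env.tcp_to_tips)
for n in ("top","side"):
    d=viewer.get_image(n); cv2.imwrite(f"pics/{n}0.png",d["pixels"]); print(n,d["camera_matrix"],d["R"],d["t"])
E
```

```text
pics
{'time_s': 0.0, 'q': array([ 5.12620342e+01,  2.18401951e+01,  7.43857970e+01, -2.39936530e-04,
        8.38593008e+01, -1.23333634e+01]), 'qvel': array([-0.05838355, -0.03791315,  0.06644536, -0.14073963,  0.06522647,
       -0.007491  ]), 'joint_efforts': array([ 3.17235690e-04, -4.48456764e+01, -2.31286794e+01, -8.32103956e-05,
        4.57349161e-03,  1.42634329e-05]), 'position': array([0.24438503, 0.49239862, 0.24171309]), 'tool_rot': array([[ 4.44706048e-01,  8.95676096e-01, -9.28284151e-04],
       [ 8.95675395e-01, -4.44706906e-01, -1.16376963e-03],
       [-1.45517501e-03, -3.13905880e-04, -9.99998892e-01]]), 'ft_force': array([ 0.62239814,  0.30129698, -0.09041789]), 'wrist_torque': array([-0.02928075, -0.0087391 ,  0.07991052]), 'grip_width': 0.08526748236515008} 0.011
top [[479.60101679   0.         320.77013257]
 [  0.         479.60101679 205.33180701]
 [  0.           0.           1.        ]] [[-0.02733116 -0.99950402 -0.01564372]
 [-0.99505172  0.02869824 -0.09512351]
 [ 0.09552528  0.01296648 -0.99534255]] [0.0304712  0.58811546 1.19994149]
side [[449.74810882   0.         325.84326113]
 [  0.         449.74810882 196.35259814]
 [  0.           0.           1.        ]] [[ 0.91548338 -0.4016752  -0.02339252]
 [-0.27149831 -0.57378936 -0.77269297]
 [ 0.29694923  0.71373861 -0.63434877]] [-0.52313286  0.20831378  1.02416393]
```

View pics/top0.png

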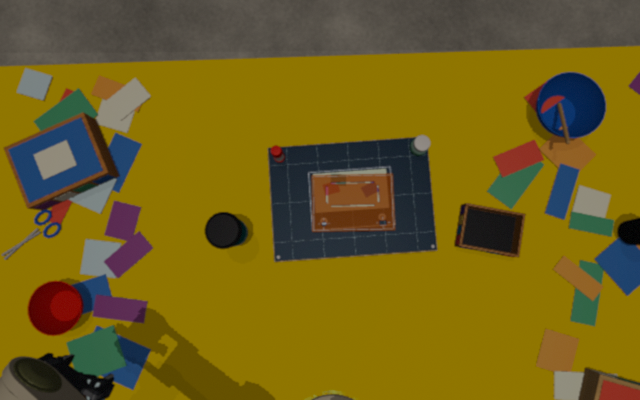

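View pics/side0.png

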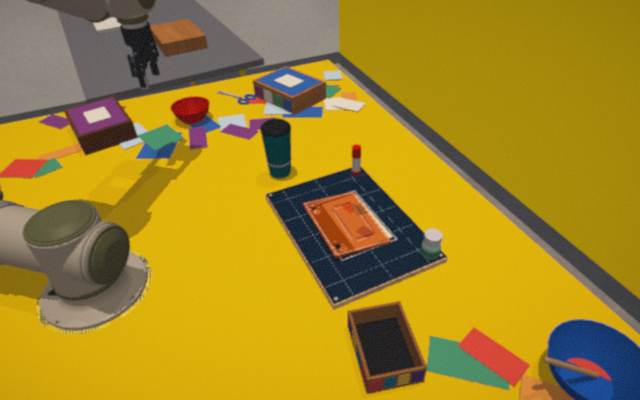

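The top view shows the board spanning about cols 270–436 and rows 140–262, with the template at 310–395 × 172–232. The glue stick is at (277,152), the jar at (421,145), the tumbler at (225,230) and the box at (490,230). I'll zoom in next.

Run:
```python
import cv2
a=cv2.imread("pics/top0.png")[130:270,260:445]; cv2.imwrite("pics/topz0.png",cv2.resize(cv2.convertScaleAbs(a,alpha=1.6),None,fx=4.3,fy=4.2,interpolation=cv2.INTER_CUBIC))
a=cv2.imread("pics/side0.png")[160:310,260:450]; cv2.imwrite("pics/sidez0.png",cv2.resize(cv2.convertScaleAbs(a,alpha=1.6),None,fx=4,fy=3.9,interpolation=cv2.INTER_CUBIC))
```

```text
(no output)
```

View pics/topz0.png

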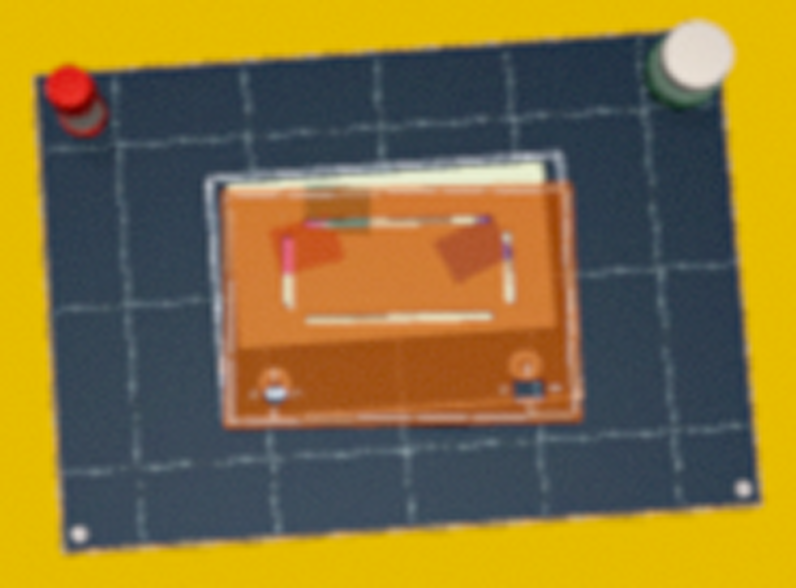

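View pics/sidez0.png

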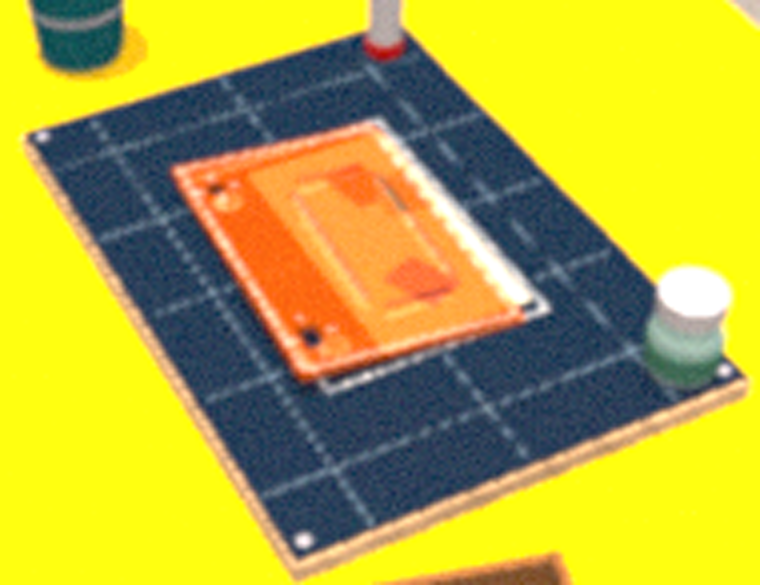

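```bash
cat > h.py <<'E'
import numpy as np, cv2
from rig import observe, viewer, env
def ray(d,uv,z):
    K,R,t=d["camera_matrix"],np.array(d["R"]),np.array(d["t"])
    v=R.T@np.linalg.solve(K,[uv[0],uv[1],1]); c=-R.T@t
    return c+v*(z-c[2])/v[2]
def proj(d,X):
    p=d["camera_matrix"]@(np.array(d["R"])@X+d["t"]); return p[:2]/p[2]
def quad(mask):
    cs,_=cv2.findContours(mask,cv2.RETR_EXTERNAL,cv2.CHAIN_APPROX_NONE)
    c=max(cs,key=cv2.contourArea); 
    h=cv2.convexHull(c); r=cv2.boxPoints(cv2.minAreaRect(c))
    # fit a line to each side
    pts=c[:,0].astype(float); L=[]
    for i in range(4):
        a,b=r[i],r[(i+1)%4]; u=(b-a)/np.linalg.norm(b-a); n=np.array([-u[1],u[0]])
        w=pts-a; s=w@u; dd=abs(w@n); k=(s>.15*np.linalg.norm(b-a))&(s<.85*np.linalg.norm(b-a))&(dd<4)
        l=cv2.fitLine(pts[k].astype(np.float32),cv2.DIST_HUBER,0,.01,.01).ravel(); L.append(l)
    out=[]
    for i in range(4):
        l,m=L[i-1],L[i]
        A=np.array([[l[0],-m[0]],[l[1],-m[1]]]); s=np.linalg.solve(A,m[2:]-l[2:]); out.append(l[2:]+s[0]*l[:2])
    return np.array(out),c
def board(d,z=.018):
    im=d["pixels"].astype(int); b,g,r=im[...,0],im[...,1],im[...,2]
    yel=((r>110)&(g>90)&(b<60))
    m=(~yel).astype(np.uint8)*255; m[:135]=0;m[270:]=0;m[:,:262]=0;m[:,:]=m; m[:,445:]=0
    q,_=quad(m); return np.array([ray(d,p,z) for p in q]),q
def order(P): # -> (-x+y),(-x-y),(+x-y),(+x+y)
    c=P.mean(0); e=P-c
    out=[]
    for sx,sy in((-1,1),(-1,-1),(1,-1),(1,1)):
        out.append(P[np.argmax(sx*e[:,0]+sy*e[:,1])])
    return np.array(out)
def pose(P):
    c=P.mean(0); y=(P[0]-P[1]+P[3]-P[2]); 
    return c,np.degrees(np.arctan2(-y[0],y[1])),np.linalg.norm(P[0]-P[1]),np.linalg.norm(P[2]-P[3]),np.linalg.norm(P[0]-P[3]),np.linalg.norm(P[1]-P[2])
def omask(d):
    hsv=cv2.cvtColor(d["pixels"],cv2.COLOR_BGR2HSV)
    m=cv2.inRange(hsv,(3,110,60),(17,255,255)); m[:150]=0;m[260:]=0;m[:,:290]=0;m[:,420:]=0
    return cv2.morphologyEx(m,cv2.MORPH_CLOSE,np.ones((7,7)))
E
python3 - <<'E'
from h import *
d=viewer.get_image("top")
P,q=board(d); P=order(P); print(q.round(1)); print(P.round(4)); print(pose(P))
m=omask(d); Q,_=quad(m); print(Q.round(1))
T=np.array([ray(d,p,.030) for p in Q]); T=order(T)
Q=np.array([proj(d,t) for t in T]); T=np.array([ray(d,Q[i],z) for i,z in enumerate((.037,.037,.024,.024))])
print(T.round(4)); print(pose(T))
im=d["pixels"].copy()
for p in Q: cv2.circle(im,tuple(int(round(v)) for v in p),2,(0,255,0),1)
for p in q: cv2.circle(im,tuple(int(round(v)) for v in p),2,(255,0,255),1)
cb,yb=pose(P)[:2]; a=np.radians(yb); R=np.array([[np.cos(a),-np.sin(a)],[np.sin(a),np.cos(a)]])
for s in(1,-1):
    w=np.r_[cb[:2]+R@[-.054,s*.075],.027]; print("pin",w.round(4),proj(d,w)); cv2.circle(im,tuple(int(round(v)) for v in proj(d,w)),1,(255,255,0),-1)
ct,yt=pose(T)[:2]; a2=np.radians(yt); R2=np.array([[np.cos(a2),-np.sin(a2)],[np.sin(a2),np.cos(a2)]])
for s in(1,-1):
    w=np.r_[ct[:2]+R2@[-.054,s*.075],.036]; print("hole",w.round(4),proj(d,w)); cv2.circle(im,tuple(int(round(v)) for v in proj(d,w)),1,(255,0,0),-1)
print("rel",(R.T@(ct-cb)[:2]).round(4),yt-yb)
cv2.imwrite("pics/fit0.png",cv2.resize(im[130:270,260:445],None,fx=4.3,fy=4.2,interpolation=cv2.INTER_CUBIC))
E
```

```text
[[267.8 147.6]
 [426.1 136.4]
 [436.4 249.5]
 [274.4 261. ]]
[[ 0.4501  0.1365  0.018 ]
 [ 0.4681 -0.2777  0.018 ]
 [ 0.7623 -0.2656  0.018 ]
 [ 0.7455  0.1484  0.018 ]]
(array([ 0.60649259, -0.06459805,  0.018     ]), np.float64(2.4055447348714734), np.float64(0.4145562515428097), np.float64(0.41440402689645806), np.float64(0.2957085888483952), np.float64(0.29449012600718943))
[[311.  175. ]
 [392.  175. ]
 [394.5 229.4]
 [314.  231.4]]
[[ 0.5222  0.0327  0.037 ]
 [ 0.5215 -0.1706  0.037 ]
 [ 0.6624 -0.1719  0.024 ]
 [ 0.6687  0.037   0.024 ]]
(array([ 0.59369523, -0.06819111,  0.0305    ]), np.float64(-0.9660133436728885), np.float64(0.20323820157707034), np.float64(0.2089888385397406), np.float64(0.14708016186381684), np.float64(0.14152282140581307))
pin [0.5494 0.0081 0.027 ] [323.49670351 220.63369102]
pin [ 0.5557 -0.1418  0.027 ] [382.11109731 216.51156892]
hole [0.541  0.0077 0.036 ] [323.69611377 223.72156427]
hole [ 0.5384 -0.1423  0.036 ] [382.96435392 223.04825303]
rel [-0.0129 -0.0031] -3.371558078544362
```

View pics/fit0.png

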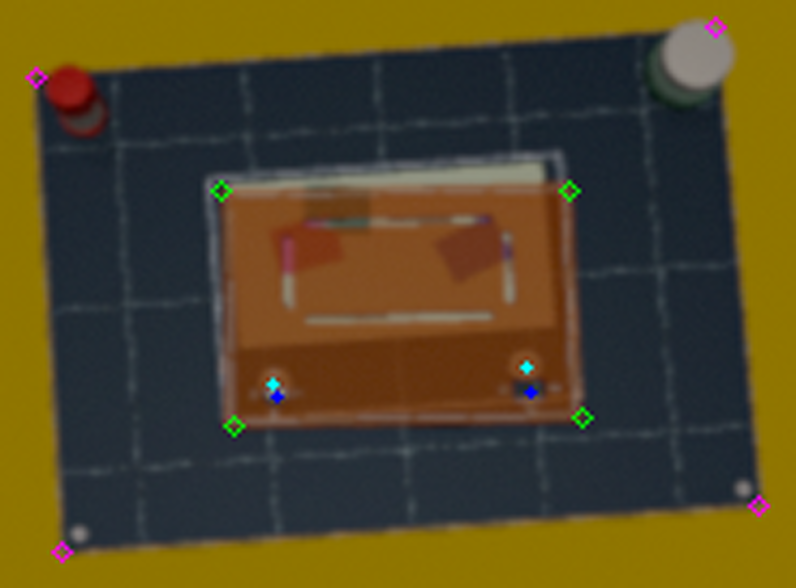

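Call:
jog_arm(dr=[[0,0,-0.1257],[0,0,-0.1257],[0,0,-0.1257],[0,0,-0.1257],[0,0,0],[0,0,0],[0,0,0],[0,0,0],[0,0,0],[0,0,0]], slide=[[0,0,0],[0,0,0],[0,0,0],[0,0,0],[-0.036,0.013,0],[-0.036,0.013,0],[-0.036,0.013,0],[-0.036,0.013,0],[-0.036,0.013,0],[-0.036,0.013,0]], gripper=[1,1,1,1,1,1,1,1,1,1])

```text
time_s: 1.15
position: [0.3317, 0.2786, 0.2422]
tool_rot: [[-0.042, 0.999, -0.0], [0.999, 0.042, -0.0], [-0.0, -0.0, -1.0]]
ft_force: [-0.1, 0.7, 0.4]
grip_width: 0.0853
```

Call:
jog_arm(dr=[[0,0,0],[0,0,0],[0,0,0],[0,0,0],[0,0,0],[0,0,0],[0,0,0],[0,0,0],[0,0,0],[0,0,0]], slide=[[-0.036,0.013,0],[-0.036,0.013,0],[-0.036,0.013,0],[-0.036,0.013,0],[-0.036,0.013,0],[-0.036,0.013,0],[-0.036,0.013,0],[-0.036,0.013,0],[-0.036,0.013,0],[-0.036,0.013,0]], gripper=[1,1,1,1,1,1,1,1,1,1])

```text
time_s: 2.15
position: [0.4768, -0.0757, 0.2422]
tool_rot: [[-0.042, 0.999, -0.0], [0.999, 0.042, 0.0], [0.0, -0.0, -1.0]]
ft_force: [0.5, 0.4, 0.7]
grip_width: 0.0856
```

Call:
jog_arm(dr=[[0,0,0],[0,0,0],[0,0,0],[0,0,0],[0,0,0],[0,0,0],[0,0,0],[0,0,0],[0,0,0],[0,0,0]], slide=[[0,0,0.03],[0,0,0.035],[0,0,0.035],[0,0,0.035],[0,0,0.03],[0,0,0.02],[0,0,0.015],[0,0,0],[0,0,0],[0,0,0]], gripper=[1,1,1,1,1,1,1,1,1,1])

```text
time_s: 3.15
position: [0.477, -0.0743, 0.0432]
tool_rot: [[-0.042, 0.999, 0.001], [0.999, 0.042, -0.001], [-0.001, 0.001, -1.0]]
ft_force: [-0.1, -0.2, -0.1]
grip_width: 0.0853
```

```bash
cat > look.py <<'E'
import sys
from h import *
n=sys.argv[1]
for v,(a,b,c,e) in (("top",(130,270,260,445)),("side",(150,310,240,450))):
    d=viewer.get_image(v); cv2.imwrite(f"pics/{v}{n}.png",d["pixels"])
    cv2.imwrite(f"pics/{v}z{n}.png",cv2.resize(cv2.convertScaleAbs(d["pixels"][a:b,c:e],alpha=1.6),None,fx=3.7,fy=3.7,interpolation=cv2.INTER_CUBIC))
    if v=="side":
        s=observe(); print(s["position"],s["ft_force"],env.tcp_to_tips)
        for x in (-.05,.05):
            print([proj(d,s["position"]+s["tool_rot"]@[x,0,z]).round(1).tolist() for z in(.011,-.002)])
E
python3 look.py 1
```

```text
[ 0.47693342 -0.07427274  0.04312307] [ 0.98746916 -0.45492464 -0.12827889] 0.011
[[310.8, 249.4], [310.5, 245.5]]
[[294.2, 223.7], [293.8, 219.9]]
```

View pics/sidez1.png

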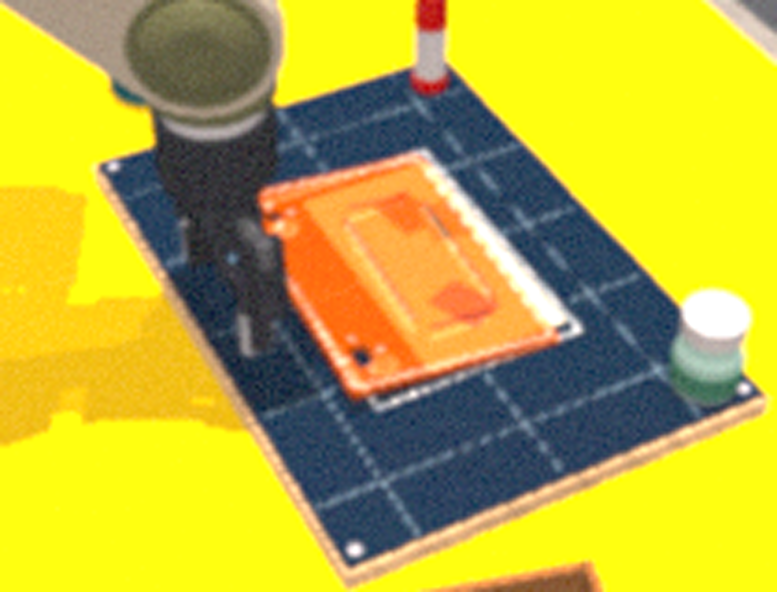

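View pics/topz1.png

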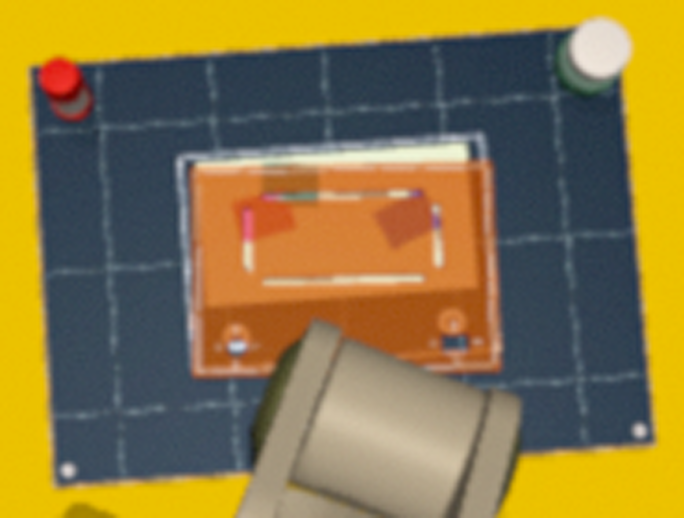

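Call:
jog_arm(dr=[[0,0,0],[0,0,0],[0,0,0],[0,0,0],[0,0,0],[0,0,0],[0,0,0],[0,0,0],[0,0,0],[0,0,0]], slide=[[0,0,0.004],[0,0,0.004],[0,0,0.004],[0,0,0],[0,0,0],[0,0,0],[0,0,0],[0,0,0],[0,0,0],[0,0,0]], gripper=[1,1,1,1,1,1,1,1,1,1])

```text
time_s: 4.25
position: [0.4766, -0.0742, 0.0304]
tool_rot: [[-0.042, 0.999, 0.0], [0.999, 0.042, -0.0], [-0.0, 0.0, -1.0]]
ft_force: [-0.1, -0.3, -0.6]
grip_width: 0.0853
```

```bash
python3 look.py 2
python3 - <<'E'
import cv2
a=cv2.imread("pics/side2.png")[200:260,270:350]; cv2.imwrite("pics/sidezz2.png",cv2.resize(cv2.convertScaleAbs(a,alpha=2.2),None,fx=9,fy=9,interpolation=cv2.INTER_CUBIC))
E
```

```text
[ 0.47654543 -0.07413255  0.03034242] [ 0.05931992 -0.58223419 -0.29489656] 0.011
[[310.8, 253.2], [310.6, 249.3]]
[[294.3, 227.4], [294.0, 223.6]]
```

View pics/sidezz2.png

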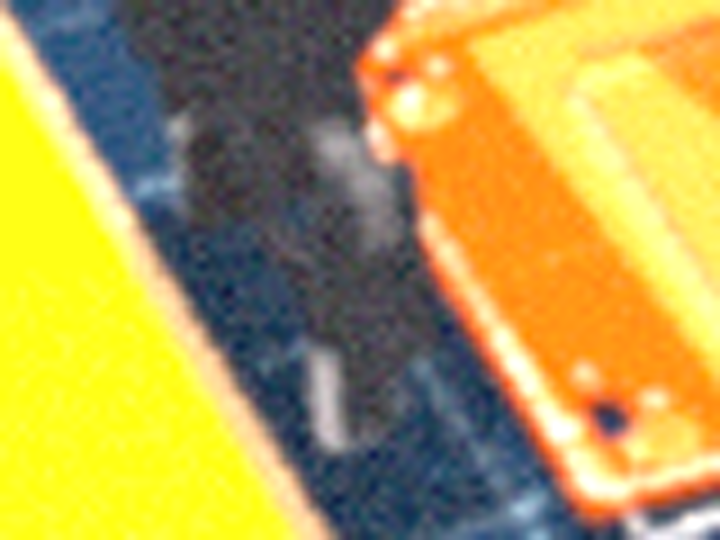

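Call:
jog_arm(dr=[[0,0,0],[0,0,0],[0,0,0],[0,0,0],[0,0,0],[0,0,0],[0,0,0],[0,0,0],[0,0,0],[0,0,0]], slide=[[0,0,0.004],[0,0,0.004],[0,0,0],[0,0.006,0],[0,0.006,0],[0,0.005,0],[0,0.003,0],[0,0.002,0],[0,0,0],[0,0,0]], gripper=[1,1,1,1,1,1,1,1,1,1])

```text
time_s: 5.35
position: [0.4984, -0.0732, 0.0223]
tool_rot: [[-0.042, 0.999, -0.0], [0.999, 0.042, 0.0], [0.0, -0.0, -1.0]]
ft_force: [-0.4, 0.1, -0.1]
grip_width: 0.0853
```

```bash
python3 look.py 3
python3 - <<'E'
import cv2
a=cv2.imread("pics/side3.png")[195:265,270:360]; cv2.imwrite("pics/sidezz3.png",cv2.resize(cv2.convertScaleAbs(a,alpha=2.2),None,fx=8,fy=8,interpolation=cv2.INTER_CUBIC))
E
```

```text
[ 0.49835466 -0.07317767  0.0223095 ] [-0.13766927 -1.06026827  0.70649009] 0.011
[[319.3, 252.4], [319.1, 248.6]]
[[302.4, 227.0], [302.1, 223.2]]
```

View pics/sidezz3.png

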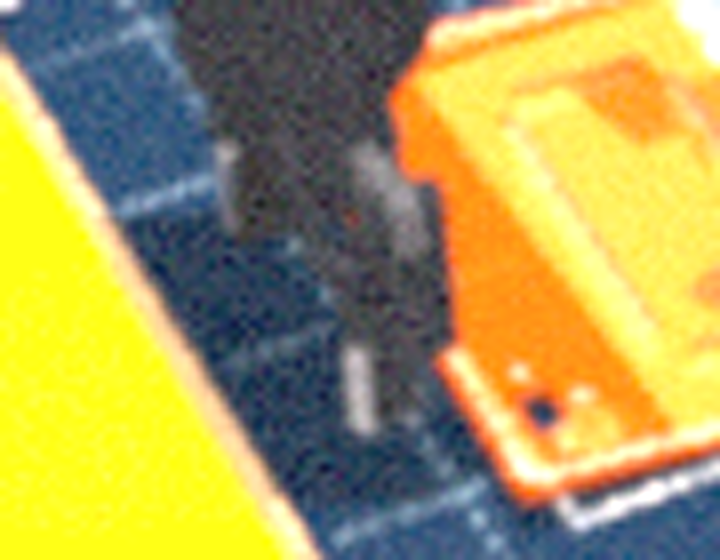

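Call:
jog_arm(dr=[[0,0,0],[0,0,0],[0,0,0],[0,0,0],[0,0,0],[0,0,0],[0,0,0],[0,0,0],[0,0,0],[0,0,0]], slide=[[0,0.001,0],[0,0.001,0],[0,0.001,0],[0,0.001,0],[0,0.001,0],[0,0.001,0],[0,0.001,0],[0,0.001,0],[0,0.001,0],[0,0.001,0]], gripper=[1,1,1,1,1,1,1,1,1,1])

```text
time_s: 6.45
position: [0.5084, -0.0728, 0.0223]
tool_rot: [[-0.042, 0.999, -0.0], [0.999, 0.042, 0.0], [0.0, -0.0, -1.0]]
ft_force: [-0.7, -0.3, -0.0]
grip_width: 0.0854
```

```bash
python3 look.py 4
```

```text
[ 0.50848577 -0.07279052  0.02226622] [ 0.02091801 -0.52623542 -0.22529421] 0.011
[[323.1, 251.0], [322.9, 247.2]]
[[306.1, 225.7], [305.8, 222.0]]
```

View pics/sidez4.png

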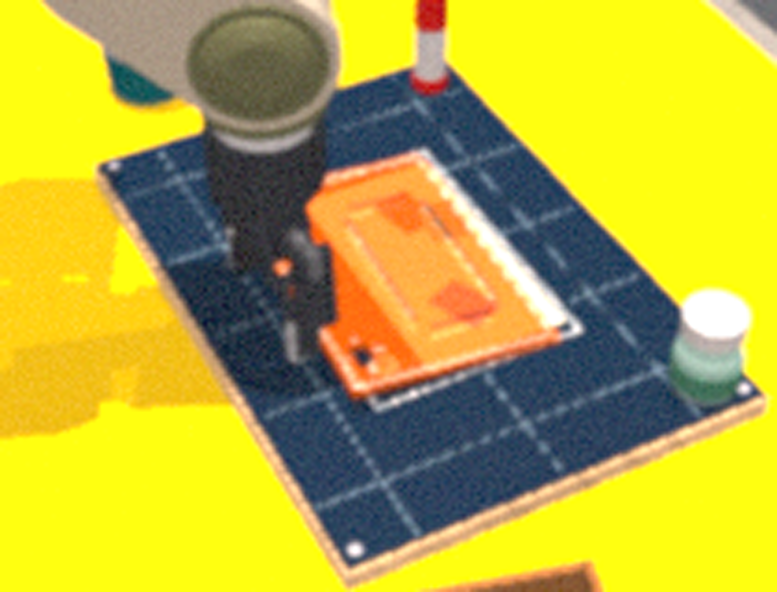

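View pics/topz4.png

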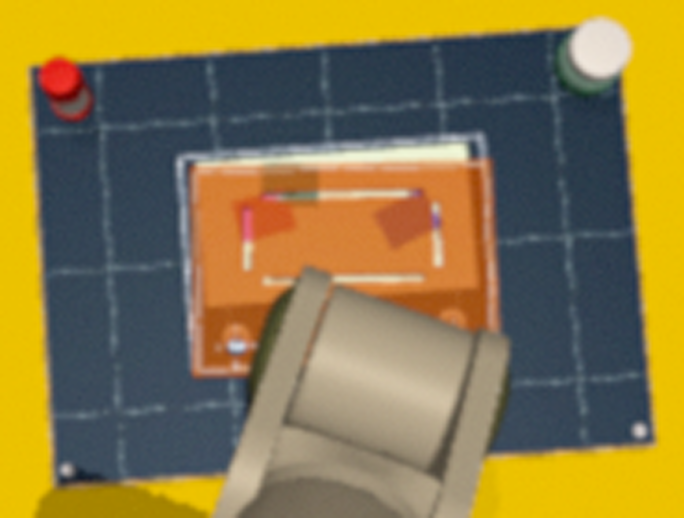

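Call:
jog_arm(dr=[[0,0,0],[0,0,0],[0,0,0],[0,0,0],[0,0,0],[0,0,0],[0,0,0],[0,0,0],[0,0,0],[0,0,0]], slide=[[0,0.001,0],[0,0.001,0],[0,0.001,0],[0,0.001,0],[0,0.001,0],[0,0.001,0],[0,0,0],[0,0,0],[0,0,0],[0,0,0]], gripper=[1,1,1,1,1,1,1,1,1,1])

```text
time_s: 7.55
position: [0.5146, -0.0726, 0.0224]
tool_rot: [[-0.042, 0.999, 0.0], [0.999, 0.042, -0.0], [-0.0, 0.0, -1.0]]
ft_force: [0.8, -0.4, 0.0]
grip_width: 0.0856
```

```bash
python3 look.py 5
```

```text
[ 0.51457691 -0.07259235  0.0223731 ] [ 0.3909855  -1.09291577  0.26829365] 0.011
[[325.4, 250.2], [325.2, 246.4]]
[[308.2, 225.0], [308.0, 221.2]]
```

View pics/sidez5.png

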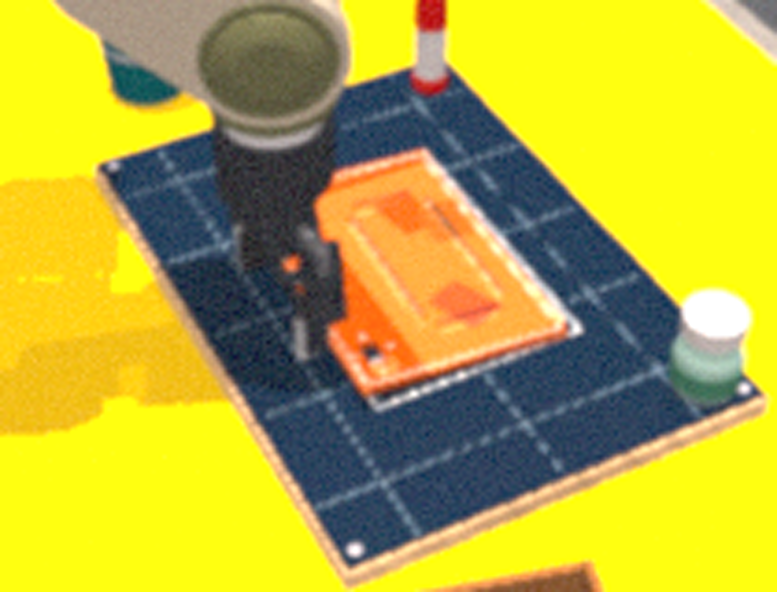

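View pics/topz5.png

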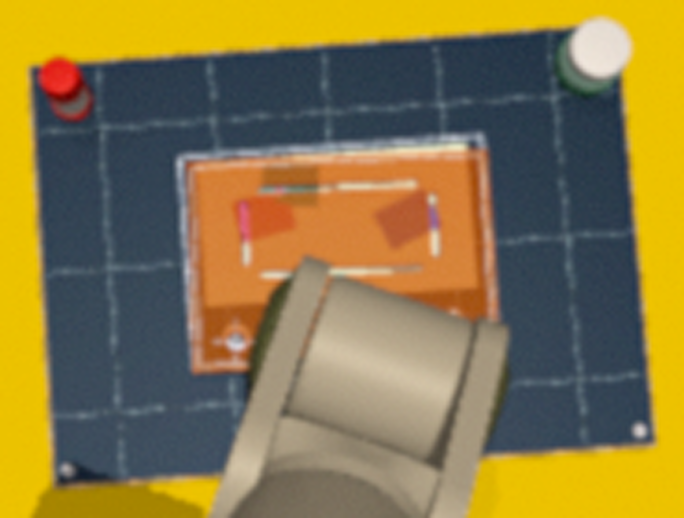

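```bash
cat > edge.py <<'E'
from h import *
import sys
d=viewer.get_image("top"); z=float(sys.argv[1]) if len(sys.argv)>1 else .024
yb=np.radians(2.4); cb=np.array([.6065,-.0646]); R=np.array([[np.cos(yb),-np.sin(yb)],[np.sin(yb),np.cos(yb)]])
m=omask(d); B=lambda p,z:R.T@(ray(d,p,z)[:2]-cb)*1000
pts=[]
for c in range(322,386):
    r=np.flatnonzero(m[150:215,c]); 
    if len(r): pts.append(B((c,150+r[0]-.5),z))
pts=np.array(pts,np.float32); l=cv2.fitLine(pts,cv2.DIST_HUBER,0,.01,.01).ravel(); 
if l[1]<0:l[:2]*=-1
print("plain edge x at y=0: %.1f, turn %.2f deg, x at y=+75 %.1f, y=-75 %.1f"%(l[2]-l[3]*l[0]/l[1],np.degrees(np.arctan2(-l[0],l[1])),l[2]+(75-l[3])*l[0]/l[1],l[2]+(-75-l[3])*l[0]/l[1]))
L=[];Rr=[]
for r in range(180,212):
    c=np.flatnonzero(m[r,295:415]); L.append(B((295+c[0]-.5,r),z+.005)); Rr.append(B((295+c[-1]+.5,r),z+.005))
L=np.array(L);Rr=np.array(Rr); print("+y side y %.1f  -y side y %.1f mid %.1f at x~%.0f; turn"%(np.median(L[:,1]),np.median(Rr[:,1]),(np.median(L[:,1])+np.median(Rr[:,1]))/2,np.median(L[:,0])), [np.degrees(np.arctan(np.polyfit(q[:,0],q[:,1],1)[0])).round(2) for q in(L,Rr)])
E
python3 edge.py
```

```text
plain edge x at y=0: 67.3, turn -2.29 deg, x at y=+75 70.3, y=-75 64.3
+y side y 101.3  -y side y -106.3 mid -2.5 at x~12; turn [np.float64(0.56), np.float64(-1.3)]
```

Call:
jog_arm(dr=[[0,0,0],[0,0,0],[0,0,0],[0,0,0],[0,0,0],[0,0,0],[0,0,0],[0,0,0],[0,0,0],[0,0,0]], slide=[[0,0.001,0],[0,0.001,0],[0,0.001,0],[0,0,0],[0,0,0],[0,0,0],[0,0,0],[0,0,0],[0,0,0],[0,0,0]], gripper=[1,1,1,1,1,1,1,1,1,1])

```text
time_s: 8.7
position: [0.5175, -0.0724, 0.0223]
tool_rot: [[-0.042, 0.999, 0.0], [0.999, 0.042, 0.0], [0.0, 0.0, -1.0]]
ft_force: [0.1, -0.4, 1.1]
grip_width: 0.0852
```

```bash
python3 edge.py; python3 look.py 6
```

```text
plain edge x at y=0: 69.7, turn -0.88 deg, x at y=+75 70.9, y=-75 68.6
+y side y 101.3  -y side y -105.5 mid -2.1 at x~13; turn [np.float64(1.23), np.float64(-3.36)]
[ 0.51752034 -0.07241983  0.02233204] [-0.04073452  0.48450058  0.43986393] 0.011
[[326.4, 249.8], [326.3, 246.0]]
[[309.3, 224.6], [309.0, 220.9]]
```

View pics/topz6.png

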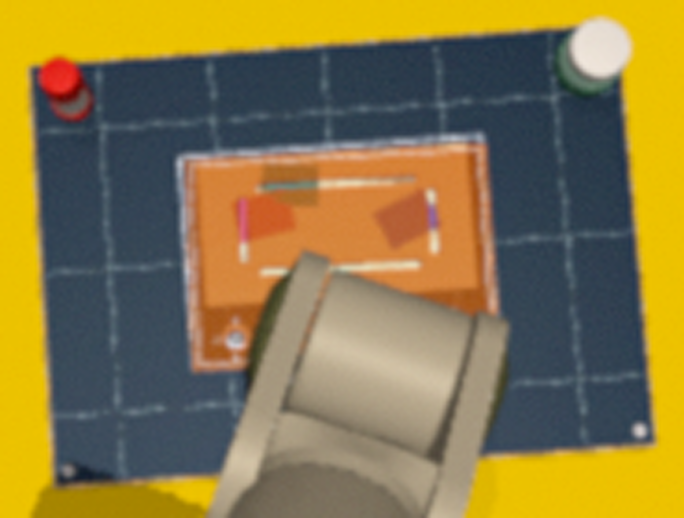

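Call:
jog_arm(dr=[[0,0,0],[0,0,0],[0,0,0],[0,0,0],[0,0,0],[0,0,0],[0,0,0],[0,0,0],[0,0,0],[0,0,0]], slide=[[0,0.001,0],[0,0.001,0],[0,0,0],[0,0,0],[0,0,0],[0,0,0],[0,0,0],[0,0,0],[0,0,0],[0,0,0]], gripper=[1,1,1,1,1,1,1,1,1,1])

```text
time_s: 9.85
position: [0.5195, -0.0723, 0.0223]
tool_rot: [[-0.042, 0.999, -0.0], [0.999, 0.042, -0.0], [-0.0, -0.0, -1.0]]
ft_force: [-0.5, 0.0, -0.1]
grip_width: 0.0854
```

```bash
python3 edge.py; python3 look.py 7
```

```text
plain edge x at y=0: 71.1, turn 0.66 deg, x at y=+75 70.2, y=-75 72.0
+y side y 99.8  -y side y -104.8 mid -2.5 at x~12; turn [np.float64(0.98), np.float64(-0.37)]
[ 0.51951448 -0.07234178  0.02232224] [-0.10743774  0.11943031  0.93234643] 0.011
[[327.2, 249.5], [327.1, 245.7]]
[[310.0, 224.4], [309.7, 220.6]]
```

View pics/sidez7.png

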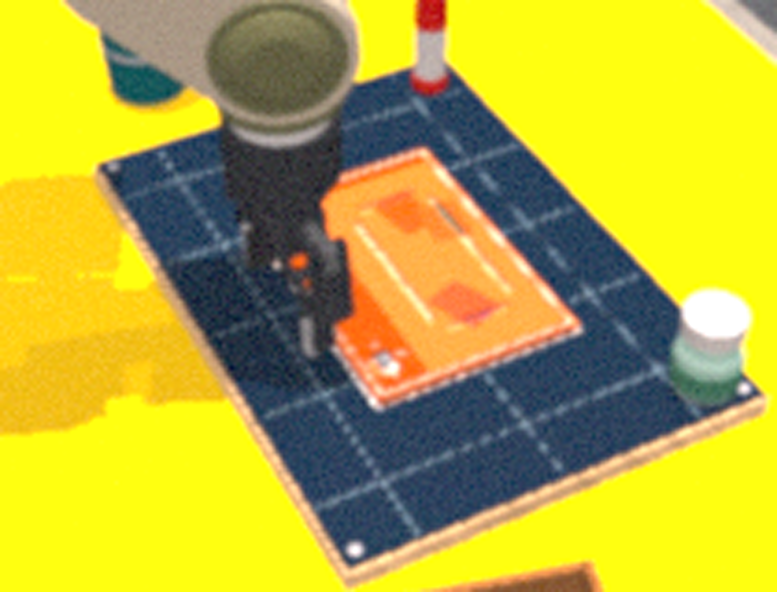

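View pics/topz7.png

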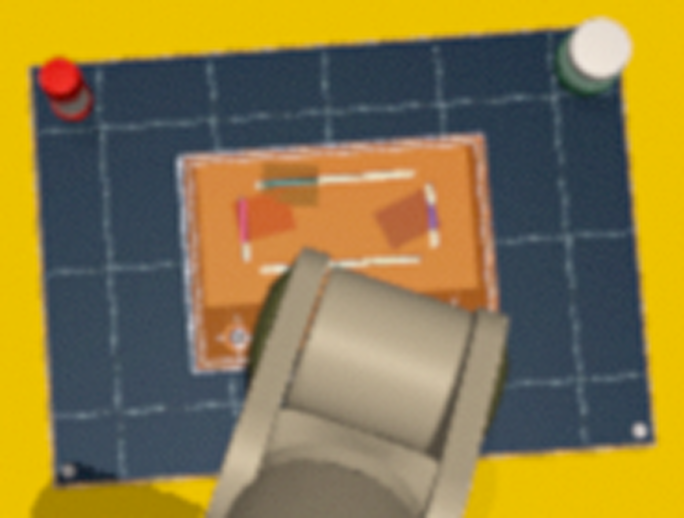

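Call:
jog_arm(dr=[[0,0,0],[0,0,0],[0,0,0],[0,0,0],[0,0,0],[0,0,0],[0,0,0],[0,0,0],[0,0,0],[0,0,0]], slide=[[0,-0.004,0],[0,-0.006,0],[0,-0.01,0],[0,-0.01,0],[0,-0.01,0],[0,-0.01,0],[0,-0.01,0],[0,-0.005,0],[0,0,0],[0,0,0]], gripper=[1,1,1,1,1,1,1,1,1,1])

```text
time_s: 11.0
position: [0.4549, -0.0752, 0.0224]
tool_rot: [[-0.042, 0.999, 0.001], [0.999, 0.042, -0.0], [-0.0, 0.0, -1.0]]
ft_force: [0.2, 0.2, -0.0]
grip_width: 0.0854
```

```bash
python3 edge.py; python3 look.py 8;  python3 - <<'E'
import cv2
a=cv2.imread("pics/side8.png")[185:265,290:405]; cv2.imwrite("pics/sidezz8.png",cv2.resize(cv2.convertScaleAbs(a,alpha=1.3),None,fx=6.9,fy=7,interpolation=cv2.INTER_CUBIC))
a=cv2.imread("pics/top8.png")[160:240,300:405]; cv2.imwrite("pics/topzz8.png",cv2.resize(cv2.convertScaleAbs(a,alpha=1.7),None,fx=7.4,fy=7.4,interpolation=cv2.INTER_CUBIC))
E
```

```text
plain edge x at y=0: 71.2, turn 0.80 deg, x at y=+75 70.1, y=-75 72.2
+y side y 100.4  -y side y -104.8 mid -2.2 at x~12; turn [np.float64(-0.22), np.float64(-0.37)]
[ 0.45491948 -0.07511037  0.02230167] [-0.78157993  0.14428793  1.79678821] 0.011
[[302.7, 258.6], [302.4, 254.8]]
[[286.7, 232.5], [286.3, 228.7]]
```

View pics/sidezz8.png

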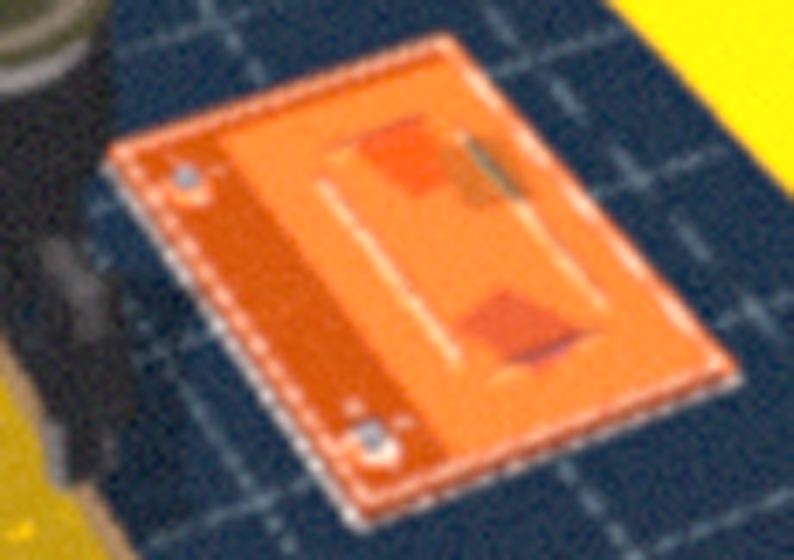

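View pics/topzz8.png

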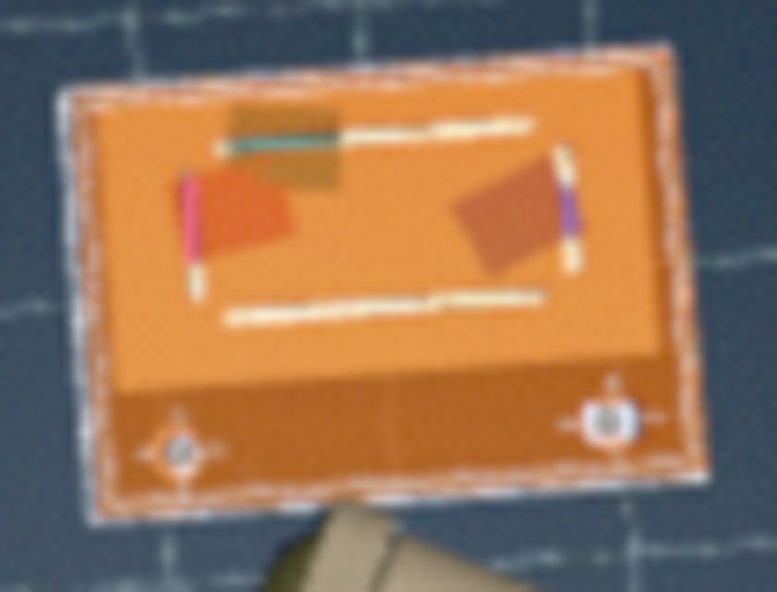

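```bash
cat > tri.py <<'E'
from h import *
dt=viewer.get_image("top"); ds=viewer.get_image("side")
Qt,_=quad(omask(dt))
hsv=cv2.cvtColor(ds["pixels"],cv2.COLOR_BGR2HSV)
m=cv2.inRange(hsv,(3,110,60),(17,255,255)); m[:180]=0;m[265:]=0;m[:,:295]=0;m[:,:]=m;m[:,410:]=0
m=cv2.morphologyEx(m,cv2.MORPH_CLOSE,np.ones((7,7)))
Qs,_=quad(m)
yb=np.radians(2.4); cb=np.array([.6065,-.0646]); R=np.array([[np.cos(yb),-np.sin(yb)],[np.sin(yb),np.cos(yb)]])
nom=[(-74,105),(-74,-105),(74,-105),(74,105)]
Pm=lambda d:d["camera_matrix"]@np.c_[np.array(d["R"]),np.array(d["t"])]
for n in nom:
    w=np.r_[cb+R@(np.array(n)/1000),.024]
    a=min(Qt,key=lambda q:np.linalg.norm(q-proj(dt,w))); b=min(Qs,key=lambda q:np.linalg.norm(q-proj(ds,w)))
    X=cv2.triangulatePoints(Pm(dt),Pm(ds),a.reshape(2,1).astype(float),b.reshape(2,1).astype(float)).ravel(); X=X[:3]/X[3]
    print(n,(R.T@(X[:2]-cb)*1000).round(1),"z %.1f"%(X[2]*1000),"resid px top",(a-proj(dt,w)).round(1),"side",(b-proj(ds,w)).round(1))
E
python3 tri.py
```

```text
(-74, 105) [-72.   99.6] z 24.7 resid px top [ 2.3 -1.8] side [0.6 0.8]
(-74, -105) [ -67.4 -104.8] z 15.5 resid px top [-0.6 -2.9] side [1.8 1.6]
(74, -105) [  73.3 -104.8] z 23.2 resid px top [-0.2  0.6] side [0.1 0.2]
(74, 105) [64.7 98.3] z 44.9 resid px top [2.5 2.2] side [-1.6 -3.7]
```

Run:
```python
from h import *
yb=np.radians(2.4); cb=np.array([.6065,-.0646]); R=np.array([[np.cos(yb),-np.sin(yb)],[np.sin(yb),np.cos(yb)]])
for v in("top","side"):
    ds=[viewer.get_image(v) for _ in range(4)]; d=ds[0]
    im=np.mean([x["pixels"].astype(float) for x in ds],0).astype(np.uint8); cv2.imwrite(f"pics/avg_{v}.png",im)
    W=lambda n,z:proj(d,np.r_[cb+R@(np.array(n)/1000),z])
    f=8
    def tile(n,z,h=24,w=24,f=15,c=None):
        p=W(n,z); x,y=int(p[0]),int(p[1]); a=cv2.resize(cv2.convertScaleAbs(im[y-h//2:y+h//2,x-w//2:x+w//2],alpha=1.6 if v=="top" else 1.1),None,fx=f,fy=f,interpolation=cv2.INTER_CUBIC)
        for zz,col in((.018,(0,255,0)),(z,(255,0,255))):
            q=W(n,zz); cv2.drawMarker(a,(int((q[0]-x+w/2+.5)*f),int((q[1]-y+h/2+.5)*f)),col,cv2.MARKER_CROSS,14,1)
        return a
    pins=np.hstack([tile((-54,75),.027,16,16,24),tile((-54,-75),.027,16,16,24)])
    cv2.imwrite(f"pics/pins_{v}.png",pins)
    g=[tile(n,.024,20,26,14) for n in((-74,105),(-74,-105),(74,105),(74,-105))]
    cv2.imwrite(f"pics/cor_{v}.png",np.vstack([np.hstack(g[2:]),np.hstack(g[:2])]))
```

```text
(no output)
```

View pics/pins_top.png

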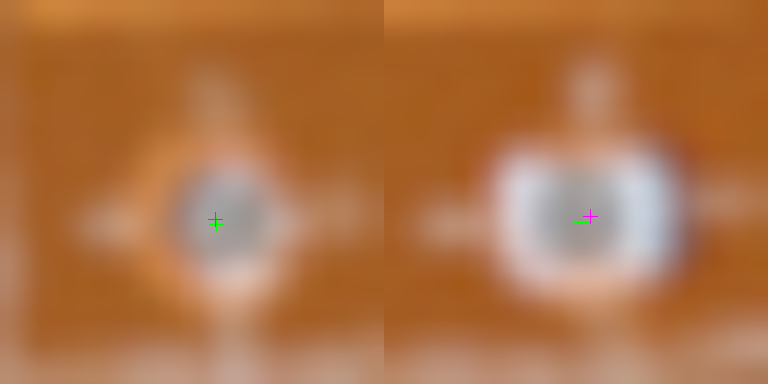

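View pics/pins_side.png

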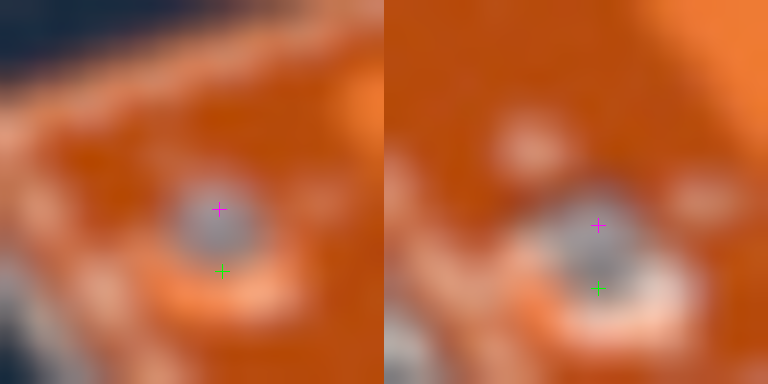

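View pics/cor_side.png

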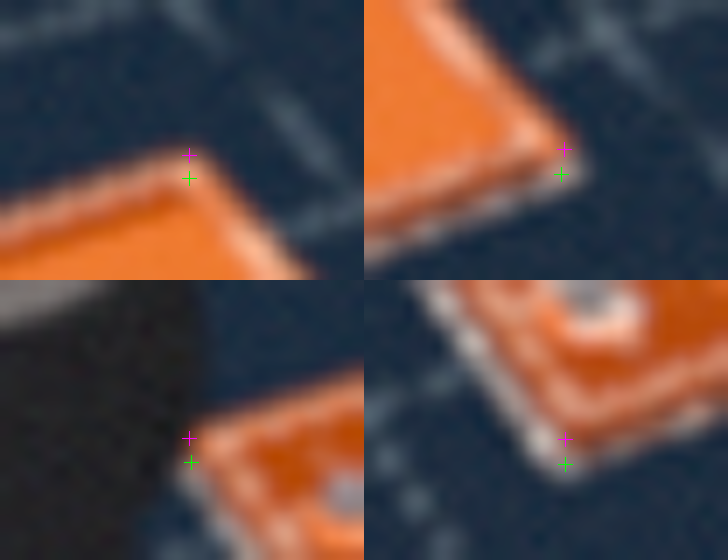

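View pics/cor_top.png

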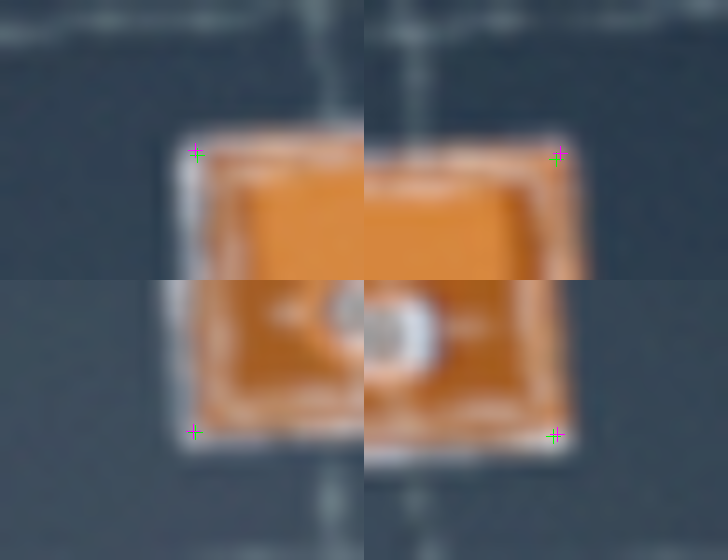

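The slot is down over its pin. The round hole looks slightly offset: there's a gap on the -y side, and the plate is turned about +0.7°. It may still be sitting on the cone, so I'll go back to the push position and 1.5 mm further.

Call:
jog_arm(dr=[[0,0,0],[0,0,0],[0,0,0],[0,0,0],[0,0,0],[0,0,0],[0,0,0],[0,0,0],[0,0,0],[0,0,0]], slide=[[0,0.01,0],[0,0.015,0],[0,0.015,0],[0,0.012,0],[0,0.008,0],[0,0.004,0],[0,0.001,0],[0,0.001,0],[0,0.0005,0],[0,0,0]], gripper=[1,1,1,1,1,1,1,1,1,1])

```text
time_s: 12.65
position: [0.5208, -0.0723, 0.0224]
tool_rot: [[-0.042, 0.999, -0.0], [0.999, 0.042, 0.0], [0.0, -0.0, -1.0]]
ft_force: [-0.2, 0.1, 0.2]
grip_width: 0.0855
```

```bash
python3 edge.py
python3 - <<'E'
from h import *
for i in range(3): print(observe()["ft_force"].round(2)); viewer.get_image("top")
E
```

```text
plain edge x at y=0: 71.1, turn 0.69 deg, x at y=+75 70.2, y=-75 72.0
+y side y 100.1  -y side y -104.9 mid -2.4 at x~12; turn [np.float64(-1.65), np.float64(-0.53)]
[-0.22  0.29  0.24]
[0.26 0.54 0.11]
[-0.48  0.1  -0.77]
```

Call:
jog_arm(dr=[[0,0,0],[0,0,0],[0,0,0],[0,0,0],[0,0,0],[0,0,0],[0,0,0],[0,0,0],[0,0,0],[0,0,0]], slide=[[0,0.0005,0],[0,0.0005,0],[0,0.0005,0],[0,0,0],[0,0,0],[0,0,0],[0,0,0],[0,0,0],[0,0,0],[0,0,0]], gripper=[1,1,1,1,1,1,1,1,1,1])

```text
time_s: 13.85
position: [0.5225, -0.0722, 0.0223]
tool_rot: [[-0.042, 0.999, -0.0], [0.999, 0.042, -0.0], [-0.0, -0.0, -1.0]]
ft_force: [-0.2, -0.1, 1.1]
grip_width: 0.0855
```

```bash
python3 edge.py
python3 - <<'E'
from h import *
s=observe();print(s["ft_force"].round(2),s["wrist_torque"].round(2),s["position"])
E
```

```text
plain edge x at y=0: 71.1, turn 0.66 deg, x at y=+75 70.2, y=-75 72.0
+y side y 100.1  -y side y -104.8 mid -2.3 at x~12; turn [np.float64(0.94), np.float64(-0.37)]
[-0.2  -0.61 -1.  ] [ 0.04 -0.05 -0.01] [ 0.52250893 -0.07221569  0.02231976]
```

Call:
jog_arm(dr=[[0,0,0],[0,0,0],[0,0,0],[0,0,0],[0,0,0],[0,0,0],[0,0,0],[0,0,0],[0,0,0],[0,0,0]], slide=[[0,0.0005,0],[0,0.0005,0],[0,0.0005,0],[0,0,0],[0,0,0],[0,0,0],[0,0,0],[0,0,0],[0,0,0],[0,0,0]], gripper=[1,1,1,1,1,1,1,1,1,1])

```text
time_s: 14.9
position: [0.524, -0.0722, 0.0223]
tool_rot: [[-0.042, 0.999, -0.0], [0.999, 0.042, -0.0], [-0.0, -0.0, -1.0]]
ft_force: [-0.4, 0.1, 0.3]
grip_width: 0.0851
```

```bash
python3 edge.py
python3 - <<'E'
from h import *
s=observe();print(s["ft_force"].round(2),s["wrist_torque"].round(2),s["position"])
E
python3 look.py 9
python3 - <<'E'
import cv2
a=cv2.imread("pics/side9.png")[185:265,290:405]; cv2.imwrite("pics/sidezz9.png",cv2.resize(cv2.convertScaleAbs(a,alpha=1.3),None,fx=6.9,fy=7,interpolation=cv2.INTER_CUBIC))
E
```

```text
plain edge x at y=0: 71.1, turn 0.66 deg, x at y=+75 70.2, y=-75 72.0
+y side y 100.4  -y side y -104.9 mid -2.2 at x~12; turn [np.float64(-0.47), np.float64(-0.22)]
[ 0.58 -0.14  0.12] [ 0.02 -0.01  0.03] [ 0.52401599 -0.07212883  0.02233029]
[ 0.52402127 -0.07214797  0.02233034] [-0.08053215 -0.19955615 -0.13847188] 0.011
[[328.9, 248.9], [328.8, 245.1]]
[[311.6, 223.8], [311.4, 220.1]]
```

View pics/sidezz9.png

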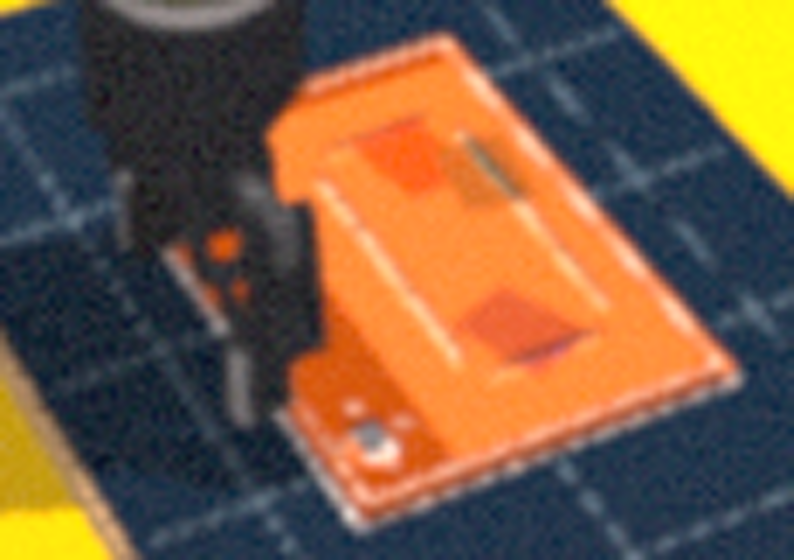

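Call:
jog_arm(dr=[[0,0,0],[0,0,0],[0,0,0],[0,0,0],[0,0,0],[0,0,0],[0,0,0],[0,0,0],[0,0,0],[0,0,0]], slide=[[0,-0.006,0],[0,-0.006,0],[0,0,0.0015],[0,0,0.0015],[0,0,0],[0,0.004,0],[0,0.003,0],[0,0.001,0],[0,0,0],[0,0,0]], gripper=[1,1,1,1,1,1,1,1,1,1])

```text
time_s: 16.05
position: [0.52, -0.0723, 0.0193]
tool_rot: [[-0.042, 0.999, -0.0], [0.999, 0.042, 0.0], [0.0, -0.0, -1.0]]
ft_force: [0.8, 0.4, -0.1]
grip_width: 0.0853
```

Call:
jog_arm(dr=[[0,0,0],[0,0,0],[0,0,0],[0,0,0],[0,0,0],[0,0,0],[0,0,0],[0,0,0],[0,0,0],[0,0,0]], slide=[[0,0.0005,0],[0,0.0005,0],[0,0.0005,0],[0,0.0005,0],[0,0,0],[0,0,0],[0,0,0],[0,0,0],[0,0,0],[0,0,0]], gripper=[1,1,1,1,1,1,1,1,1,1])

```text
time_s: 17.05
position: [0.522, -0.0722, 0.0193]
tool_rot: [[-0.042, 0.999, 0.0], [0.999, 0.042, -0.0], [-0.0, 0.0, -1.0]]
ft_force: [0.5, -0.2, -0.8]
grip_width: 0.0852
```

```bash
python3 edge.py
python3 - <<'E'
from h import *
s=observe();print(s["ft_force"].round(2),s["wrist_torque"].round(2),s["position"])
E
```

```text
plain edge x at y=0: 71.1, turn 0.66 deg, x at y=+75 70.2, y=-75 72.0
+y side y 99.9  -y side y -104.9 mid -2.5 at x~12; turn [np.float64(0.46), np.float64(-0.22)]
[-0.42  0.18 -0.17] [0.   0.02 0.01] [ 0.52201533 -0.07223896  0.01930356]
```

Call:
jog_arm(dr=[[0,0,0],[0,0,0],[0,0,0],[0,0,0],[0,0,0],[0,0,0],[0,0,0],[0,0,0],[0,0,0],[0,0,0]], slide=[[0,0.0005,0],[0,0.0005,0],[0,0.0005,0],[0,0.0005,0],[0,0,0],[0,0,0],[0,0,0],[0,0,0],[0,0,0],[0,0,0]], gripper=[1,1,1,1,1,1,1,1,1,1])

```text
time_s: 18.1
position: [0.5239, -0.0721, 0.0193]
tool_rot: [[-0.042, 0.999, -0.0], [0.999, 0.042, 0.0], [0.0, -0.0, -1.0]]
ft_force: [-3.6, -0.0, 0.4]
grip_width: 0.0851
```

```bash
python3 edge.py
python3 - <<'E'
from h import *
s=observe();print(s["ft_force"].round(2),s["wrist_torque"].round(2),s["position"])
E
```

```text
plain edge x at y=0: 74.6, turn 1.17 deg, x at y=+75 73.0, y=-75 76.1
+y side y 100.0  -y side y -103.8 mid -1.9 at x~12; turn [np.float64(1.26), np.float64(-2.6)]
[-2.78  0.    0.83] [0.11 0.53 0.1 ] [ 0.52388751 -0.07208427  0.01928485]
```

```bash
python3 look.py 10
python3 - <<'E'
import cv2
a=cv2.imread("pics/side10.png")[185:265,290:405]; cv2.imwrite("pics/sidezz10.png",cv2.resize(cv2.convertScaleAbs(a,alpha=1.3),None,fx=6.9,fy=7,interpolation=cv2.INTER_CUBIC))
a=cv2.imread("pics/top10.png")[160:240,300:405]; cv2.imwrite("pics/topzz10.png",cv2.resize(cv2.convertScaleAbs(a,alpha=1.7),None,fx=7.4,fy=7.4,interpolation=cv2.INTER_CUBIC))
E
```

```text
[ 0.52393543 -0.07210185  0.01929595] [-4.26849076  0.3886407   0.57087627] 0.011
[[328.9, 249.7], [328.7, 246.0]]
[[311.6, 224.7], [311.4, 221.0]]
```

View pics/sidezz10.png

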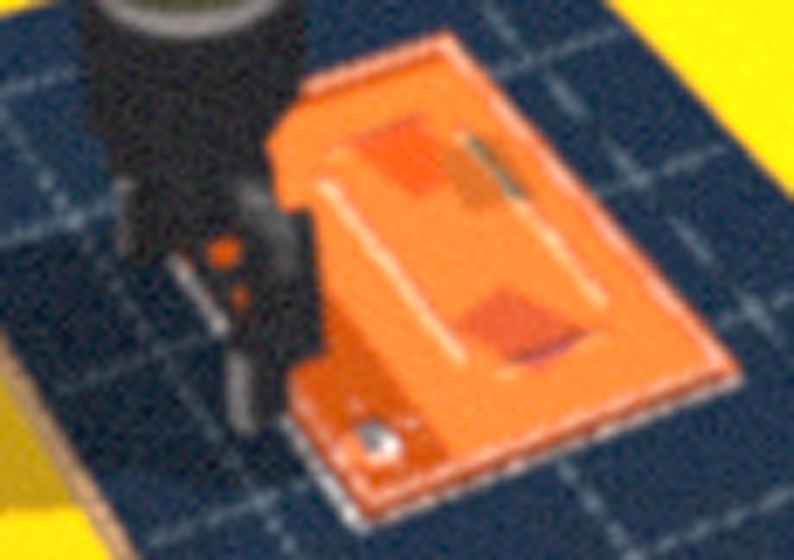

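View pics/topzz10.png

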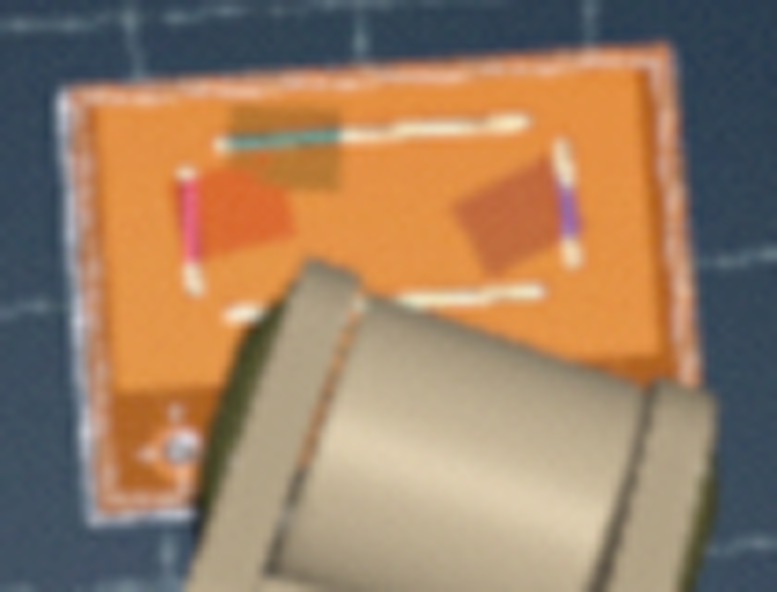

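Call:
jog_arm(dr=[[0,0,0],[0,0,0],[0,0,0],[0,0,0],[0,0,0],[0,0,0],[0,0,0],[0,0,0],[0,0,0],[0,0,0]], slide=[[0,-0.004,0],[0,-0.008,0],[0,-0.015,0],[0,-0.02,0],[0,-0.02,0],[0,-0.01,-0.02],[0,0,-0.04],[0,0,-0.04],[0,0,-0.02],[0,0,0]], gripper=[1,1,1,1,1,1,1,1,1,1])

```text
time_s: 19.25
position: [0.4481, -0.0759, 0.142]
tool_rot: [[-0.042, 0.999, 0.006], [0.999, 0.042, -0.003], [-0.003, 0.006, -1.0]]
ft_force: [-0.5, 1.0, -1.9]
grip_width: 0.0851
```

```bash
python3 edge.py; python3 look.py 11
python3 - <<'E'
import cv2
a=cv2.imread("pics/side11.png")[185:265,290:405]; cv2.imwrite("pics/sidezz11.png",cv2.resize(cv2.convertScaleAbs(a,alpha=1.3),None,fx=6.9,fy=7,interpolation=cv2.INTER_CUBIC))
a=cv2.imread("pics/top11.png")[160:240,300:405]; cv2.imwrite("pics/topzz11.png",cv2.resize(cv2.convertScaleAbs(a,alpha=1.7),None,fx=7.4,fy=7.4,interpolation=cv2.INTER_CUBIC))
E
```

```text
plain edge x at y=0: 74.6, turn 1.17 deg, x at y=+75 73.0, y=-75 76.1
+y side y 100.3  -y side y -103.6 mid -1.7 at x~12; turn [np.float64(-0.55), np.float64(-1.25)]
[ 0.44653177 -0.07525983  0.13851014] [ 0.45917141 -1.22310907 -1.24164144] 0.011
[[296.2, 223.6], [295.8, 219.2]]
[[279.4, 197.9], [278.9, 193.6]]
```

View pics/sidezz11.png

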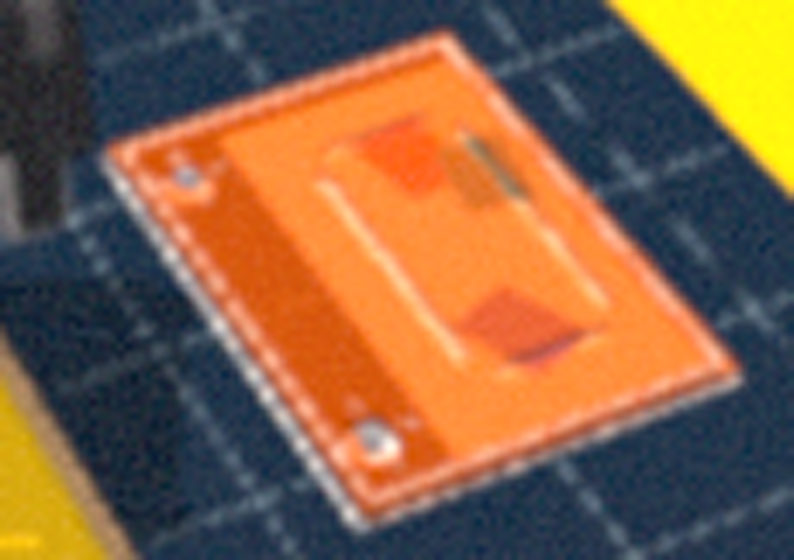

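View pics/topzz11.png

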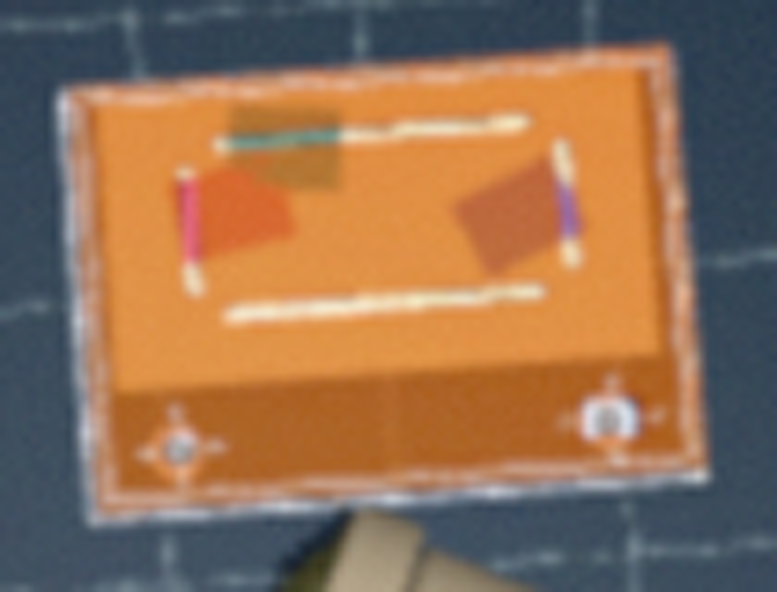

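View pics/side11.png

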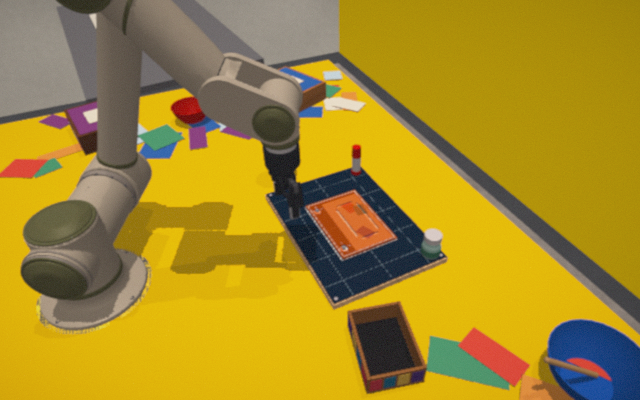

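Run:
```python
from h import *
d=viewer.get_image("top"); cv2.imwrite("pics/topend.png",d["pixels"])
a=cv2.imread("pics/top0.png").astype(int); b=d["pixels"].astype(int)
for n,(x,y) in dict(glue=(277,152),jar=(421,145),tumbler=(225,230),box=(490,230)).items():
    k=np.s_[y-22:y+22,x-22:x+22] if n in("tumbler","box") else np.s_[y-9:y+9,x-9:x+9]
    print(n,np.abs(a[k]-b[k]).mean().round(2))
print(env.close_job())
```

```text
glue 1.5
jar 1.74
tumbler 1.47
box 1.55
the job is handed in; nothing more can be done
None
```

I pushed the template's pin-side edge towards +x with both open fingertips, in small steps. The slot and the round hole both dropped over their pins. The job was handed in at about 19 s of the 72 s allowed, with the gripper clear of the plate.

**Seating:**
- In the last pictures both pin tips show through their holes. The round hole is centred on its pin to within about 1 mm. The slot sits against the side of its pin.
- The plate lies inside the white outline.
- At the pin edge, fingertips about 6 mm above the board passed without touching the plate. Fingertips about 3 mm above it met the plate's edge with about 4 N, so the plate is down at that edge.

**Other objects:** Comparing the first and last top views showed only image noise around the glue stick, jar, tumbler and box.

**Checks that disagreed:**
- **Edge measurement:** it suggests the plate is still turned by 0.7 to 1.2° and sits about 2 mm towards -y. The holes' clearance allows only about 1° and 1.25 mm. The colour mask loses part of one edge, so I trusted the view of the pins in the holes instead.
- **Corner heights:** a height measurement from the two camera views was too inconsistent to use. Flatness therefore rests on the fingertip test and the pictures.

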